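# Hang the wet glass plate in the dryer and start its fan

### The arm

A 6-joint arm with a two-finger parallel gripper is mounted at the origin on a cart in front of the work surface, level with it; the furniture and walls round the work are solid. World frame = base frame: x ahead of the robot, y to its left, z up, the work surface at z = 0. Lengths are in m, angles in degrees, forces in N, time in s.
With the tool pointing down it reaches from about 0.325 to 0.775 m from the base axis. Payload 5.5 kg.
Tool frame: the origin (TCP) lies at the very end of the fingers, on their centre line; the grasp point (between the pads) lies 19 mm behind it; z points along the fingers, y is the direction in which the jaws open and shut (so a half turn about z gives the same grasp; the last joint's range is limited). The gripper opens to 88 mm and grips with 3 to 60 N. Pads are 20 mm wide; open, the fingers measure 115 mm over their backs; the gripper's body (75 mm by 178 mm) begins 61 mm behind the grasp point.
Start: joints at [-76.243, 5.22, 70.514, -0, 104.267, -3.249], TCP at [0.175, -0.574, 0.223] pointing down, gripper open.
Joint ranges: [-164.24, 164.24], [-49.07, 125.15], [9.68, 141.18], [-86.29, 266.29], [3.28, 154.24], [-151.56, 151.56]. Speed limits (degrees/s): [147.25, 147.25, 172.46, 180, 180, 180].

### API

Orientations are given as a 3x3 rotation matrix whose columns are the frame's x, y, z axes.
In Python, from plant import manip, grab_frame, get_calibration, job, finder gives the robot as it stands. The module is installed in compiled form; this text tells all that it offers.
- The arm moves only by the tool drive_tool, never from a script. Its arguments are lists of equal length, an entry for each row: "claw": the finger opening in mm, from 0 to 87.8; "travel": the shift along the tool's x, y, z in units of 25 mm (1.0 is 25 mm), a list of three; "twist": the turn about the tool's z in rad. A call has exactly 5 rows; each row is the pose to reach, as a shift and turn from the pose measured when the call began, along the tool's axes at that moment; what a row does not reach only later rows make up. A row lasts 1/12 s, in which the tool goes at most 41.7 mm and 7.16 degrees, less where a joint would pass 70% of its speed; a pose out of reach is approached as far as the arm can. A call with a gripper value outside its range is refused whole. The fingers move at their own pace and stop on an object; the grip force is fixed at half the most. Time passes only in rows, so rows that repeat a pose let the fingers close, or fill a call up. It gives the time, the measured TCP pose, the force and the opening at its end, in the units of the state.
- manip.get_obs(): the state, without advancing time (a new reading comes with each control period).
- grab_frame(name): name is "scene" or "side" or "wrist"; returns (picture, depth): 384x512x3 uint8, red, green, blue; 384x512 float32, m along the optical axis (not along the pixel's ray), 0 where there is no reading.
- get_calibration(name): a dict with "fx", "fy", "cx", "cy" (pixels), "T" (4x4, takes a point from camera to world coordinates). Camera axes: x right, y up, looking along -z (the intrinsics and any distortion apply to the point x, -y, -z); pixel columns grow to the right and rows downward; lengths in m; the calibration is good to about 2 mm. A picture is of the moment at which its call begins: read the wrist's pose just before it. get_calibration takes no time and is no camera call; for the wrist camera it gives the pose at the moment of the call.
- job.hand_in(): hands the job in, once; it reports no verdict.
Trained networks look in the newest picture that a camera, given by its name, has taken for a name from the list of things; names that differ only in an ending like _2 or _b are one class to them, and where a whole thing is asked for, a point or a joint stands for the part that bears it (a point fixed in the world has none). Each returns a list of dicts, best first, with "conf" (0 to 1); they miss things now and then, are a little off and sometimes report something else, mostly with a low value. They report only what shows in the picture. A call takes as long as a camera call.
- finder.look_for(label, camera): "xy" ([column, row] as shares, 0 to 1, of the picture: columns of its width, rows of its height, amid what is visible of it).
- finder.mark_of(label, camera): "xy" ([column, row] as shares, 0 to 1, of the picture: columns of its width, rows of its height: a listed point, or the origin of a listed thing).
The state is a dict: "time_s": time; "q": joint angles; "joint_velocities": joint speeds; "tau": joint torques, N m; "ee_pos": TCP position; "eef_rot": TCP orientation; "force": force on the tool from outside, world axes, zero at the start; "wrist_torque": the same for the moment, N m; "opening": finger opening in m.
Only numpy, scipy, OpenCV 4.12 (cv2) and the standard library are available. Lean on these libraries where they do the work, as an engineer would, in place of code of your own. Each camera call takes 0.05 s, during which the arm holds its last target.

### The job

Take the glass plate with the orange grip from the drip stand and lower it into the wide gap between the plates already hanging in the dryer, so that both of its hooks sit on the dryer's rails and air can pass on either side of it; do not drop it or shift the plates already hanging. Then, once it hangs and is let go, flip the dryer's fan switch over to the side of the green dot. Leave everything else standing where it is.

Things in the scene. Friction and masses are not known exactly. Their poses are not given: they have to be found in the camera images.
- wet_hanger: Steel hanger holding an upright glass plate. Origin: centre of its orange grip (26 mm along x, 14 along y, 24 along z). x along the crossbar, y through the plate, z up; same if turned half round. Frame below: 102 wide, 12 thick (y), down to 119 mm below the origin. Crossbar 166 long, 10 wide (y), from 28 to 34 mm below the origin. 0.11 to 0.2 kg. Starts hooked on the drip stand's rails, origin 144 mm high.
- wet_hook (a point): Point under the crossbar where the +x hook of wet_hanger sits on a rail: x +70, z -34 mm from the hanger's origin (the other hook: x -70). The hooks open downwards and take the 6 mm rail: 11 mm wide inside at the top, flaring to 20; the lips reach 11 mm below this point. Hung in the dryer this point is 110 mm high.
- dry_1: Grey-gripped plate hanger, same shape and axes as wet_hanger, origin at its grip's centre; hangs loose on the dryer's rails, first along the dryer's +y. 34 to 40 mm from dry_2.
- dry_2: Grey-gripped plate hanger, same shape and axes as wet_hanger, origin at its grip's centre; hangs loose on the dryer's rails, second along the dryer's +y. The wide gap, 66 to 74 mm between grip centres, lies between dry_2 and dry_3.
- dry_3: Grey-gripped plate hanger, same shape and axes as wet_hanger, origin at its grip's centre; hangs loose on the dryer's rails, third along the dryer's +y. It bounds the wide gap on the other side.
- dry_4: Grey-gripped plate hanger, same shape and axes as wet_hanger, origin at its grip's centre; hangs loose on the dryer's rails, last along the dryer's +y. 34 to 40 mm from dry_3.
- dryer: Plate dryer, fixed. Origin at table level midway between the rails; x from its open front to the fan casing, y along the rails. Two plain steel rails 6 mm thick at x = -70 and +70 mm, y = -122 to 122, tops 110 mm high. Base 10 mm high; end panels 102 mm high at y = -119 and 119; fan casing 100 mm high, x = 87 to 123. Grey switch box: x = -55 to 55, y = -191 to -121, top 85 mm high.
- bat (a joint): Angle of the fan switch's steel bat, on top of the switch box, about the dryer's y axis: 0 off (leans 0.35 rad to the dryer's -x, the open front), 0.7 on (leans as far to +x, to the green dot). A spring throws it from the centre (0.35) to the nearer side; pushing it over takes about 1 N at the tip.
- bat_tip (a point): Point on the bat's axis 2 mm below its top and 33 mm from the pivot, about 120 mm high; the bat is 10 mm thick there, 6 mm at the foot. The pivot is at x = 0, y = -156, z = 89 mm in the dryer's frame; the green dot is flat on the box top at x = 30, y = -156 mm.
- drip_stand: Drip stand fixed to the table: white tray 190 x 112 x 14 mm with two steel rails 6 mm thick, 102 mm long, along its y at x = -70 and +70 mm, tops 110 mm above the table, on posts at their ends. Origin: centre of the underside.
- measure: Clear plastic measuring cup, 67 mm wide, 74 mm tall; a bystander. Origin: centre of its underside.
- bottle: Brown bottle with black cap, 54 mm wide, 118 mm tall; a bystander. Origin: centre of its underside.
- timer: Red and white kitchen timer, 58 mm wide, 49 mm tall; a bystander. Origin: centre of its underside.

How it is judged (in metres and radians):
On the way, in this order (a step that is already met when the one before it is completed fails the run):
1. the orange-gripped hanger hangs level by both hooks on the dryer's rails in the wide gap, let go and at rest (y of wet_hanger in the frame of dry_2 above 0.024 m and y of wet_hanger in the frame of dry_3 below -0.024 m and x of wet_hanger in the frame of dryer between -0.005 and 0.005 m and z of wet_hanger in the frame of dryer between 0.1415 and 0.1465 m and angle between wet_hanger's own z axis and vertical below 0.05 rad and angle between the x axis of wet_hanger and the x axis of dryer, either way round below 0.12 rad and linear speed of wet_hanger below 0.02 m/s and contact force between wet_hanger and the fingers below 0.05 N), for 0.3 s.
2. the fan switch has snapped over to the green dot (value of joint bat above 0.6 rad), for 0.2 s.
At the end, for the whole second after the job is handed in: Orange hanger at rest, both hooks on the dryer's rails: centred +-5 mm, square 7 deg, upright 3 deg, grip 144 +-2.5 mm high, 24 mm or more from dry_2 and dry_3; switch above 0.6 rad; grey hangers upright 3 deg and within 10 mm of their start, cup, bottle, timer within 20 mm (y of wet_hanger in the frame of dry_2 above 0.024 m and y of wet_hanger in the frame of dry_3 below -0.024 m and x of wet_hanger in the frame of dryer between -0.005 and 0.005 m and z of wet_hanger in the frame of dryer between 0.1415 and 0.1465 m and angle between each of wet_hanger, dry_1, dry_2, dry_3, dry_4's own z axis and vertical below 0.05 rad and angle between the x axis of wet_hanger and the x axis of dryer, either way round below 0.12 rad and linear speed of wet_hanger below 0.02 m/s and distance of each of dry_1, dry_2, dry_3, dry_4 from where it was at the start of the episode below 0.01 m and value of joint bat above 0.6 rad and distance of each of measure, bottle, timer from where it was at the start of the episode below 0.02 m); the robot touches nothing.
It fails at once if a plate already hanging is knocked out of place (its grip more than 18 mm from where it was) (distance of any of dry_1, dry_2, dry_3, dry_4 from where it was at the start of the episode above 0.018 m).
It fails at once if the wet plate is dropped: free of all support with its grip centre more than 20 mm above its hanging height (height (world z) of wet_hanger above 0.164 m and contact force between wet_hanger and anything else below 0.01 N).
It fails at once if the wet plate falls or is put down off its rails (grip centre below 125 mm) (height (world z) of wet_hanger below 0.125 m).
It fails at once if cup, bottle or timer is knocked about (more than 30 mm) (distance of any of measure, bottle, timer from where it was at the start of the episode above 0.03 m).
It also fails if it takes over 61 s, if anything falls off the work surface, if the arm or the gripper's body presses on something with over 40 N, if the wrist force passes 120 N, or if a joint passes its speed limit or range.

## Working session

There is one attempt and no reset: what is moved stays moved. The work goes in short steps, Python scripts to look and compute and a tool call to move; the robot and the scene stay as the last step left them, time stands still between calls to the robot, and variables do not carry over. Pictures are saved under pics/ and viewed, and the job is handed in when it is done.

Besides the shell and the picture viewer there is one more tool, called after "Request:" as name([rows], argument=value, ...), one row to a line, values as JSON. drive_tool: Moves the arm, as the interface text tells. Its arguments: {"type":"object","properties":{"claw":{"type":"array","items":{"type":"number"}},"travel":{"type":"array","items":{"type":"array","items":{"type":"number"}}},"twist":{"type":"array","items":{"type":"number"}}},"required":["claw","travel","twist"]}

```bash
mkdir -p pics; cat > h.py <<'E'
import numpy as np, cv2
from plant import manip, grab_frame, get_calibration, job, finder
def save(n,im): cv2.imwrite('pics/'+n+'.png',cv2.cvtColor(im,cv2.COLOR_RGB2BGR))
def world(c,u,v,d):
    K=c; p=np.array([(u-K['cx'])/K['fx']*d,-(v-K['cy'])/K['fy']*d,-d*np.ones_like(u,float)]) 
    T=np.array(K['T']); return (T[:3,:3]@p.reshape(3,-1)+T[:3,3:4]).T
def cloud(c,dep):
    v,u=np.mgrid[:dep.shape[0],:dep.shape[1]]
    return world(c,u.ravel().astype(float),v.ravel().astype(float),dep.ravel().astype(float)).reshape(dep.shape+(3,))
def onplane(c,u,v,z):
    T=np.array(c['T']); o=T[:3,3]; d=T[:3,:3]@np.array([(u-c['cx'])/c['fx'],-(v-c['cy'])/c['fy'],-1.])
    return o+d*(z-o[2])/d[2]
E
python3 - <<'E'
from h import *
o=manip.get_obs(); print(o['time_s'],o['ee_pos'],o['eef_rot'],o['opening'],o['force'])
for n in ['scene','side','wrist']:
    im,d=grab_frame(n); save(n+'0',im); np.savez('pics/'+n+'0.npz',im=im,d=d)
    c=get_calibration(n); print(n,c)
    if n!='wrist':
      for l in ['wet_hanger','dry_1','dryer','drip_stand','bat_tip','measure','bottle','timer']:
        print(l,[(np.round(np.array(r['xy'])*[512,384],1),round(r['conf'],2)) for r in finder.mark_of(l,n)])
E
```

```text
0.0 [ 0.17542238 -0.57348369  0.22152199] [[ 9.56266569e-01  2.92496207e-01 -4.67608472e-04]
 [ 2.92496565e-01 -9.56264770e-01  1.85732739e-03]
 [ 9.61037081e-05 -1.91287396e-03 -9.99998166e-01]] 0.08773011449670746 [-0.91716139  0.45277893 -0.43427111]
scene {'fx': 379.3936071041032, 'fy': 379.3936071041032, 'cx': 255.55624170912262, 'cy': 190.28680263334752, 'T': array([[-0.59135315,  0.48246597, -0.6461641 , -0.1519933 ],
       [-0.8061093 , -0.37564404,  0.45725196,  0.54707918],
       [-0.02211918,  0.79127628,  0.61105859,  0.85679464],
       [ 0.        ,  0.        ,  0.        ,  1.        ]])}
wet_hanger [(array([206.5, 254.3]), 0.62)]
dry_1 [(array([267.3, 191.3]), 0.87), (array([277.6, 189.4]), 0.65), (array([308.4, 177.1]), 0.57), (array([293.1, 183.2]), 0.57)]
dryer [(array([289.4, 219.9]), 0.6)]
drip_stand [(array([216.7, 285.4]), 0.93)]
bat_tip [(array([195.4, 245.6]), 0.58)]
measure [(array([188.1, 220.3]), 0.74)]
bottle [(array([156.7, 242.2]), 0.84)]
timer [(array([304.5, 173.3]), 0.68)]
side {'fx': 456.64324476216257, 'fy': 456.64324476216257, 'cx': 256.6785249
[... 575 characters left out ...]
6)]
measure [(array([304.1, 142.8]), 0.72), (array([290.3, 152.8]), 0.58), (array([275.4, 176.3]), 0.56)]
bottle [(array([183.5, 306.3]), 0.8)]
timer [(array([240.3, 159.8]), 0.75), (array([295.5, 265.3]), 0.71), (array([280.7, 208.5]), 0.53)]
wrist {'fx': 264.95673462840546, 'fy': 264.95673462840546, 'cx': 249.59256851415188, 'cy': 190.4022528607315, 'T': array([[ 2.91977061e-01,  9.16600860e-01,  2.73115836e-01,
         2.51208733e-01],
       [-9.56425274e-01,  2.79909765e-01,  8.30735760e-02,
        -5.51095447e-01],
       [-3.02478132e-04, -2.85470466e-01,  9.58387459e-01,
         3.84520456e-01],
       [ 0.00000000e+00,  0.00000000e+00,  0.00000000e+00,
         1.00000000e+00]])}
```

View pics/scene0.png

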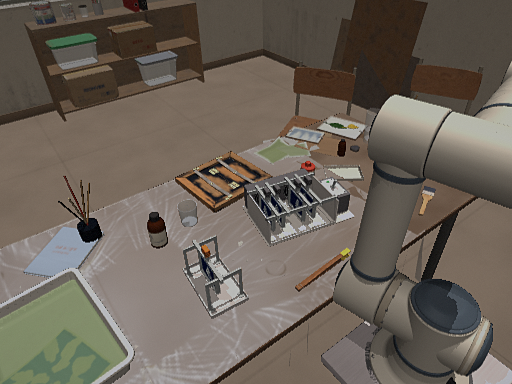

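View pics/side0.png

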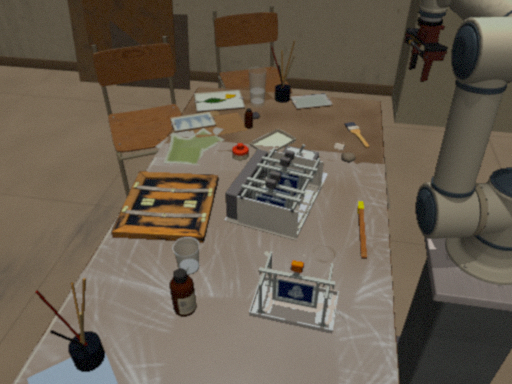

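View pics/wrist0.png

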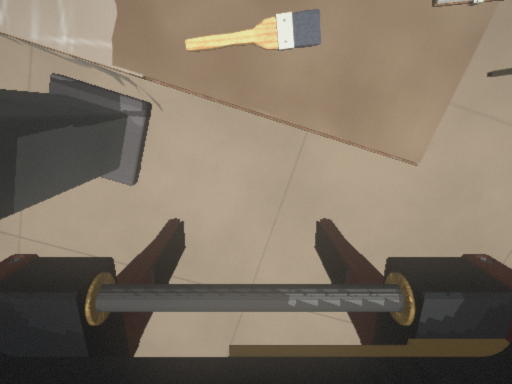

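The side view shows the orange grip at about (297,266), the dryer at about (280,190), and its switch box at the far end, about (300,158). Next I zoom in and use depth.

```bash
python3 - <<'E'
from h import *
for n,(x0,x1,y0,y1) in {'side':(210,340,140,340),'scene':(170,360,150,320)}.items():
    z=np.load(f'pics/{n}0.npz'); im=z['im'][y0:y1,x0:x1]; s=min(800//im.shape[1],600//im.shape[0]); save(n+'0z',cv2.resize(im,None,fx=s,fy=s,interpolation=cv2.INTER_CUBIC)); print(s)
    c=get_calibration(n); P=cloud(c,z['d']); I=z['im'].astype(int)
    m=(I[...,0]>170)&(I[...,1]>60)&(I[...,1]<140)&(I[...,2]<60)&(z['d']>0)&(P[...,2]>0.11)&(P[...,2]<.18)
    print(n,m.sum(),np.median(P[m],0) if m.any() else 0, P[m].min(0),P[m].max(0))
    # table height check
    t=(P[...,0]>.3)&(P[...,0]<.9)&(abs(P[...,1])<.4)&(abs(P[...,2])<.03); print(np.median(P[...,2][t]))
E
```

```text
3
side 40 [0.47832926 0.26657365 0.15640606] [0.46771756 0.2596619  0.15333668] [0.48876693 0.27257515 0.15906617]
0.002999784286986329
3
scene 31 [0.47466139 0.26540552 0.15490958] [0.46505989 0.25891569 0.1526789 ] [0.48737047 0.27206632 0.15892866]
0.0014013575547854318
```

View pics/side0z.png

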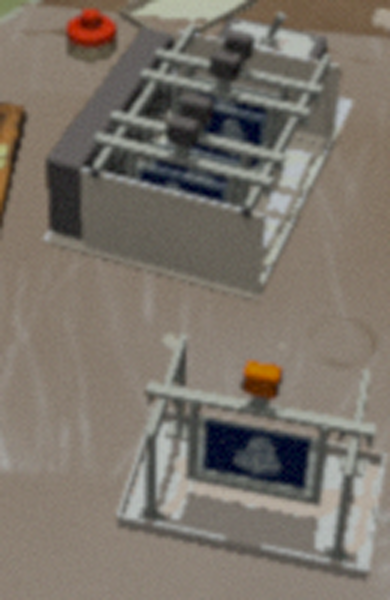

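View pics/scene0z.png

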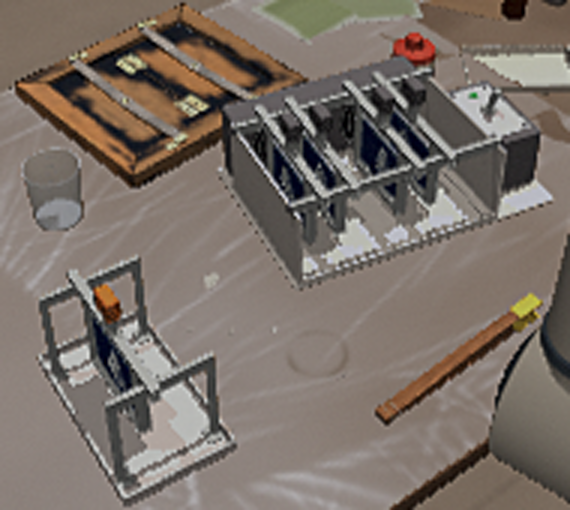

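```bash
python3 - <<'E'
from h import *
# height map top view from both cams, z>0.09
W=600;img=np.zeros((600,600,3),np.uint8)  # x .3-.75 ; y -.35..+.4? 1.25mm px
for n in ['scene','side']:
    z=np.load(f'pics/{n}0.npz'); P=cloud(get_calibration(n),z['d'])
    m=(z['d']>0)&(P[...,2]>0.075)&(P[...,2]<0.18)&(P[...,0]>.2)&(P[...,0]<.8)&(P[...,1]>-.3)&(P[...,1]<.4)
    Q=P[m]; C=z['im'][m]
    r=((.40-Q[:,1])/.7*600).astype(int); cc=((Q[:,0]-.2)/.7*600).astype(int)
    ok=(r>=0)&(r<600)&(cc<600)
    img[r[ok],cc[ok]]=C[ok]
save('top0',img)
E
```

```text
(no output)
```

View pics/top0.png

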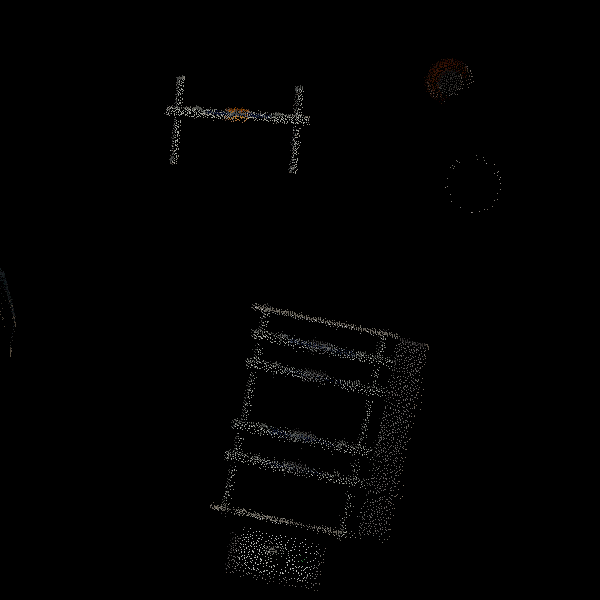

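Top map is clear: stand at top, dryer tilted about -11° with the switch box at its -y end, and rows 465/437/375/347 are dry_1 to dry_4. Next I fit the positions.

```bash
python3 - <<'E'
from h import *
A=[]
for n in ['scene','side']:
    z=np.load(f'pics/{n}0.npz'); P=cloud(get_calibration(n),z['d']); P[z['d']<=0]=9; A.append(P.reshape(-1,3))
def pw(c,r): return np.array([.2+c/600*.7,.4-r/600*.7])
segs={'wetbar':((168,110),(308,120)),'d4':((255,334),(385,360)),'d3':((248,362),(382,390)),'d2':((235,424),(365,451)),'d1':((227,455),(360,484)),
'panel+':((255,306),(395,334)),'panel-':((213,507),(345,535)),'railL':((264,310),(224,505)),'railR':((383,333),(345,532)),'srL':((180,76),(174,163)),'srR':((299,86),(293,172))}
for k,(a,b) in segs.items():
    a=pw(*a);b=pw(*b);t=(b-a)/np.linalg.norm(b-a);nn=np.array([-t[1],t[0]])
    for P,n in zip(A,['scene','side']):
        q=P[:,:2]-a; s=q@t;e=q@nn
        lo,hi=(.098,.113) if k.startswith(('r','s')) else ((.09,.106) if k[0]=='p' else (.106,.122))
        m=(s>-.01)&(s<np.linalg.norm(b-a)+.01)&(abs(e)<.009)&(P[:,2]>lo)&(P[:,2]<hi)
        if k[0] in 'dw': m&=abs(s-np.linalg.norm(b-a)/2)>.02
        Q=P[m]
        if len(Q)<8: print(k,n,len(Q));continue
        for _ in range(3):
            vx,vy,x0,y0=cv2.fitLine(Q[:,:2].astype(np.float32),cv2.DIST_HUBER,0,.001,.001).ravel()
            ee=(Q[:,:2]-[x0,y0])@[-vy,vx]
        if (vx,vy)@t<0: vx,vy=-vx,-vy
        ss=(Q[:,:2]-[x0,y0])@[vx,vy]
        print(k,n,len(Q),'ang %.2f'%np.degrees(np.arctan2(vy,vx)),'mid',np.round([x0,y0],4),'std %.4f'%ee.std(),'ends',np.round([x0+ss.min()*vx,y0+ss.min()*vy,x0+ss.max()*vx,y0+ss.max()*vy],4),'z95 %.4f'%np.percentile(Q[:,2],90))
# grips
for k in ['d4','d3','d2','d1','wetbar']:
    a,b=map(lambda w:pw(*w),segs[k]);c=(a+b)/2
    for P in A:
        m=(np.linalg.norm(P[:,:2]-c,axis=1)<.028)&(P[:,2]>.135)&(P[:,2]<.165); t=m&(P[:,2]>.152)
        Q=P[m]; print(k,m.sum(),np.round(np.median(Q,0),4),np.round(Q.min(0),4),np.round(Q.max(0),4),'top',t.sum(),np.round(P[t].mean(0),4))
# bat, casing
for P in A:
    m=(P[:,2]>.1)&(P[:,2]<.135)&(np.linalg.norm(P[:,:2]-pw(272,551),axis=1)<.03)
    print('bat',m.sum(),np.round(P[m],3)[:12].tolist())
E
```

```text
wetbar scene 169 ang -3.80 mid [0.4669 0.267 ] std 0.0035 ends [0.3928 0.2719 0.5576 0.261 ] z95 0.1163
wetbar side 327 ang -3.89 mid [0.4613 0.2684] std 0.0036 ends [0.3967 0.2728 0.5612 0.2616] z95 0.1181
d4 scene 123 ang -12.00 mid [ 0.5817 -0.0059] std 0.0036 ends [ 0.4929  0.013   0.6576 -0.022 ] z95 0.1165
d4 side 203 ang -11.81 mid [ 0.575  -0.0044] std 0.0035 ends [ 0.4963  0.0121  0.6585 -0.0218] z95 0.1182
d3 scene 106 ang -13.16 mid [ 0.5779 -0.0417] std 0.0034 ends [ 0.4866 -0.0203  0.6442 -0.0572] z95 0.1163
d3 side 183 ang -12.90 mid [ 0.5988 -0.0454] std 0.0035 ends [ 0.4889 -0.0202  0.6511 -0.0574] z95 0.1182
d2 scene 112 ang -12.07 mid [ 0.5447 -0.1082] std 0.0037 ends [ 0.4701 -0.0923  0.6323 -0.1269] z95 0.1162
d2 side 180 ang -12.14 mid [ 0.5646 -0.1118] std 0.0037 ends [ 0.4735 -0.0922  0.6344 -0.1268] z95 0.1182
d1 scene 100 ang -12.93 mid [ 0.5572 -0.1501] std 0.0033 ends [ 0.4629 -0.1284  0.622  -0.165 ] z95 0.1166
d1 side 165 ang -12.37 mid [ 0.5439 -0.1452] std 0.0036 ends [ 0.4665 -0.1282  0.6276 -0.1636] z95 0.1181
panel+ scene 110 ang -11.54 mid [0.5492 0
[... 2270 characters left out ...]
.1549]
wetbar 142 [0.4778 0.2704 0.1525] [0.4653 0.2576 0.1353] [0.4921 0.2741 0.1591] top 73 [0.4784 0.2665 0.1556]
bat 15 [[0.514, -0.244, 0.122], [0.515, -0.241, 0.119], [0.513, -0.243, 0.118], [0.508, -0.242, 0.122], [0.513, -0.239, 0.116], [0.51, -0.24, 0.117], [0.508, -0.243, 0.118], [0.518, -0.241, 0.109], [0.513, -0.239, 0.113], [0.512, -0.244, 0.111], [0.517, -0.24, 0.106], [0.511, -0.238, 0.11]]
bat 21 [[0.517, -0.241, 0.125], [0.515, -0.245, 0.123], [0.517, -0.243, 0.12], [0.514, -0.242, 0.121], [0.511, -0.24, 0.122], [0.52, -0.243, 0.116], [0.517, -0.243, 0.116], [0.514, -0.242, 0.117], [0.511, -0.242, 0.117], [0.52, -0.238, 0.116], [0.517, -0.241, 0.114], [0.514, -0.242, 0.114]]
```

```bash
cat > go.py <<'E'
import sys; from h import *
x,y,z,yaw=map(float,sys.argv[1:5])
o=manip.get_obs(); R=np.array(o['eef_rot']); p=np.array(o['ee_pos'])
d=R.T@(np.array([x,y,z])-p)/.025
cy=np.degrees(np.arctan2(R[1,1],R[0,1])); tw=-np.radians((yaw-cy+180)%360-180)
print('t',round(o['time_s'],2),'pos',p.round(4),'yawY',round(cy,2),'op',round(o['opening'],4),'F',np.round(o['force'],2),'tilt',np.round(R[2],3),'q',np.round(o['q'],0))
print('travel',d.round(3).tolist(),'twist',round(tw,4))
E
python3 go.py .45 -.2 .26 -30
```

```text
t 0.95 pos [ 0.1755 -0.5738  0.2227] yawY -72.99 op 0.0879 F [-0.06  0.42 -0.24] tilt [ 0.  0. -1.] q [-76.   5.  71.   0. 104.  -3.]
travel [14.874, -11.086, -1.494] twist -0.7504
```

Request:
drive_tool([
  [3, -2.2, -1.5],
  [14.9, -11.1, -1.5],
  [14.9, -11.1, -1.5],
  [14.9, -11.1, -1.5],
  [14.9, -11.1, -1.5],
], claw=[60, 60, 60, 60, 60], twist=[-0.1, -0.25, -0.4, -0.5, -0.6])

```text
time_s: 1.37
ee_pos: [0.2977, -0.407, 0.2471]
eef_rot: [[0.62, 0.785, 0.0], [0.785, -0.62, -0.0], [-0.0, 0.001, -1.0]]
force: [0.3, -0.9, -0.1]
opening: 0.0611
```

```bash
python3 go.py .48 .0 .26 -4
```

```text
t 1.37 pos [ 0.2977 -0.407   0.2471] yawY -38.3 op 0.0611 F [ 0.35 -0.95 -0.12] tilt [-0.     0.001 -1.   ] q [-58.  -9.  82.   0. 107. -19.]
travel [17.296, -4.369, -0.522] twist -0.5987
```

Request:
drive_tool([
  [17.3, -4.4, -0.5],
  [17.3, -4.4, -0.5],
  [17.3, -4.4, -0.5],
  [17.3, -4.4, -0.5],
  [17.3, -4.4, -0.5],
], claw=[60, 60, 60, 60, 60], twist=[-0.1, -0.2, -0.3, -0.45, -0.6])

```text
time_s: 1.78
ee_pos: [0.3821, -0.2165, 0.253]
eef_rot: [[0.113, 0.994, 0.001], [0.994, -0.113, -0.001], [-0.001, 0.001, -1.0]]
force: [1.0, 0.1, 0.3]
opening: 0.0602
```

```bash
python3 go.py .477 .2 .26 -4
```

```text
t 1.78 pos [ 0.3821 -0.2165  0.253 ] yawY -6.46 op 0.0602 F [1.02 0.08 0.3 ] tilt [-0.001  0.001 -1.   ] q [-34. -19.  90.  -0. 109. -28.]
travel [16.981, 1.895, -0.289] twist -0.043
```

Request:
drive_tool([
  [4.2, 5.5, -2.3],
  [4.2, 5.5, -2.3],
  [4.2, 5.5, -2.3],
  [4.2, 5.5, -2.3],
  [4.2, 5.5, -2.3],
], claw=[60, 60, 60, 60, 60], twist=[0.09, 0.09, 0.09, 0.09, 0.09])

```text
time_s: 2.2
ee_pos: [0.5336, -0.1247, 0.3115]
eef_rot: [[0.198, 0.98, 0.003], [0.98, -0.198, -0.0], [0.0, 0.003, -1.0]]
force: [1.1, 0.3, 0.6]
opening: 0.0603
```

```bash
python3 go.py .477 .2 .26 -4; python3 - <<'E'
from h import *
c=get_calibration('wrist'); im,d=grab_frame('wrist'); save('wr1',im); np.savez('pics/wr1.npz',im=im,d=d,**{k:np.array(v) for k,v in c.items()})
E
```

```text
t 2.2 pos [ 0.5336 -0.1247  0.3115] yawY -11.42 op 0.0603 F [1.08 0.33 0.58] tilt [ 0.     0.003 -1.   ] q [-17.  -1.  68.   0. 113.  -5.]
travel [12.28, -4.796, 2.048] twist -0.1295
```

View pics/wr1.png

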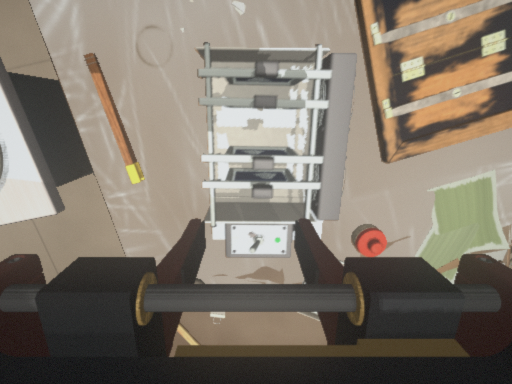

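The view shows bars at rows 73/101/158/185 (dry_4 to dry_1), rails near columns 210 and 316, and the switch at (255,238) with the dot at (277,239).

```bash
python3 - <<'E'
from h import *
z=np.load('pics/wr1.npz'); c={k:z[k] for k in ['fx','fy','cx','cy','T']}
im=z['im'][30:265,190:360]; save('wr1z',cv2.resize(im,None,fx=2.5,fy=2.5,interpolation=cv2.INTER_CUBIC))
P=cloud(c,z['d']); P[z['d']<=0]=9
th=np.radians(-11.9); C=np.array([.5543,-.0911]); ex=np.array([np.cos(th),np.sin(th)]); ey=np.array([-ex[1],ex[0]])
Q=P.reshape(-1,3); X=(Q[:,:2]-C)@ex; Y=(Q[:,:2]-C)@ey; Z=Q[:,2]
rg=(abs(X)<.1)&(abs(Y)<.2)
h=np.histogram(Z[rg&(Z>.08)&(Z<.18)],bins=np.arange(.08,.18,.004)); print(h[0].tolist())
# bars
for y0 in (-.075,-.04,.03,.07):pass
for lo,hi,s in ((.04,.065,-1),):pass
m=rg&(Z>.106)&(Z<.124)&((abs(X)>.02)&(abs(X)<.062))
hist,e=np.histogram(Y[m],bins=np.arange(-.13,.13,.004)); print([(round(float(a),3),int(b)) for a,b in zip(e,hist) if b])
for s in(-1,1):
    m=rg&(Z>.098)&(Z<.118)&(abs(X-s*.07)<.012)&(abs(Y)<.11)
    print('rail',s,m.sum(),np.polyfit(Y[m],X[m],1),X[m].min(),X[m].max(),np.median(Z[m]))
m=rg&(Z>.138)&(Z<.17)&(Y>-.1)
hist,e=np.histogram(Y[m],bins=np.arange(-.13,.13,.004)); print([(round(float(a),3),int(b)) for a,b in zip(e,hist) if b])
E
```

```text
[537, 2334, 433, 422, 1224, 1299, 248, 1387, 2177, 1326, 31, 0, 0, 6, 37, 32, 57, 63, 759, 278, 0, 0, 0, 0]
[(-0.066, 41), (-0.062, 167), (-0.058, 166), (-0.054, 98), (-0.03, 2), (-0.026, 176), (-0.022, 174), (-0.018, 145), (0.042, 5), (0.046, 190), (0.05, 208), (0.054, 146), (0.078, 73), (0.082, 234), (0.086, 222), (0.09, 94)]
rail -1 1277 [ 0.00108174 -0.06778293] -0.08001483479951813 -0.058110285468331115 0.11039840380050414
rail 1 1411 [-0.00021684  0.07077982] 0.058023151932752384 0.08186749726323211 0.11048593340656088
[(-0.066, 28), (-0.062, 60), (-0.058, 71), (-0.054, 117), (-0.03, 28), (-0.026, 71), (-0.022, 64), (-0.018, 104), (-0.014, 14), (0.042, 34), (0.046, 91), (0.05, 81), (0.054, 80), (0.058, 14), (0.078, 94), (0.082, 91), (0.086, 97), (0.09, 69)]
```

View pics/wr1z.png

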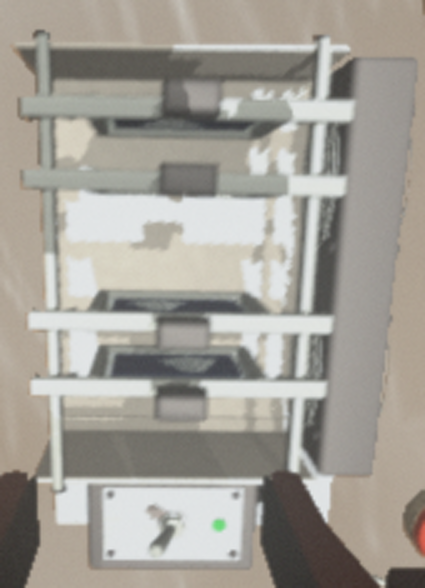

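Request:
drive_tool([
  [13, -4.7, 0],
  [13, -4.7, 0],
  [13, -4.7, 0],
  [13, -4.7, 0],
  [13, -4.7, 0],
], claw=[60, 60, 60, 60, 60], twist=[-0.13, -0.13, -0.13, -0.13, -0.13])

```text
time_s: 2.67
ee_pos: [0.5012, 0.0799, 0.311]
eef_rot: [[0.069, 0.998, 0.004], [0.998, -0.069, 0.0], [0.0, 0.004, -1.0]]
force: [0.7, 1.0, -0.4]
opening: 0.06
```

```bash
python3 go.py .477 .22 .26 -4
```

```text
t 2.67 pos [0.5012 0.0799 0.311 ] yawY -3.97 op 0.06 F [ 0.71  1.   -0.39] tilt [ 0.     0.004 -1.   ] q [  5.  -7.  74.  -0. 113.   9.]
travel [5.521, -1.361, 2.038] twist 0.0005
```

Request:
drive_tool([
  [5.5, -1.36, 1.5],
  [5.5, -1.36, 1.5],
  [5.5, -1.36, 1.5],
  [5.5, -1.36, 1.5],
  [5.5, -1.36, 1.5],
], claw=[60, 60, 60, 60, 60], twist=[0, 0, 0, 0, 0])

```text
time_s: 3.08
ee_pos: [0.4751, 0.2226, 0.2712]
eef_rot: [[0.064, 0.998, 0.0], [0.998, -0.064, 0.0], [0.0, 0.0, -1.0]]
force: [0.0, 0.3, 0.6]
opening: 0.06
```

```bash
python3 go.py .477 .266 .22 -4; python3 - <<'E'
from h import *
c=get_calibration('wrist'); im,d=grab_frame('wrist'); save('wr2',im); np.savez('pics/wr2.npz',im=im,d=d,**{k:np.array(v) for k,v in c.items()})
P=cloud(c,d); I=im.astype(int)
m=(I[...,0]>150)&(I[...,0]-I[...,2]>90)&(d>0)&(P[...,2]>.13)&(P[...,2]<.17)
print(m.sum(),np.median(P[m],0),P[m].min(0),P[m].max(0)); t=m&(P[...,2]>.152); print(t.sum(),P[t].mean(0))
v,u=np.nonzero(m); print(u.min(),u.max(),v.min(),v.max())
b=(abs(P[...,2]-.115)<.008)&(d>0)&(abs(P[...,1]-.267)<.02)&(abs(P[...,0]-.477)<.06)&(abs(P[...,0]-.477)>.02)
Q=P[b]; print('bar',len(Q),np.polyfit(Q[:,0]-.477,Q[:,1],1))
for s in(-1,1):
  b=(abs(P[...,2]-.106)<.008)&(d>0)&(P[...,1]<.25)&(P[...,1]>.215)&(abs(P[...,0]-.477-s*.07)<.02); Q=P[b]; print('rail',len(Q),Q.mean(0) if len(Q) else 0)
E
```

```text
t 3.08 pos [0.4751 0.2226 0.2712] yawY -3.69 op 0.06 F [0.04 0.27 0.62] tilt [ 0.  0. -1.] q [ 21.  -6.  76.  -0. 109.  25.]
travel [1.736, -0.036, 2.048] twist 0.0055
239 [0.47798128 0.26562393 0.1557115 ] [0.46646117 0.25946831 0.153747  ] [0.48960771 0.27109788 0.15747717]
239 [0.47799104 0.26548457 0.15569802]
238 260 142 152
bar 596 [-0.07318855  0.26552499]
rail 178 [0.40628086 0.23248911 0.1079442 ]
rail 180 [0.54486424 0.23249231 0.10814534]
```

View pics/wr2.png

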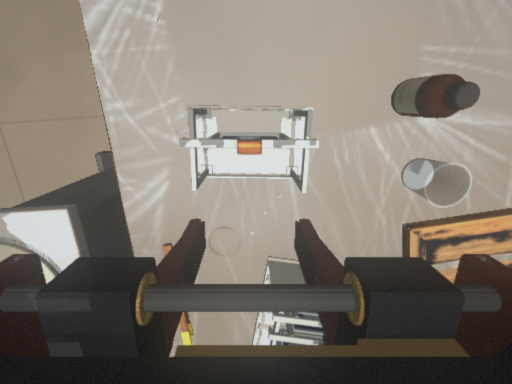

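The orange grip is at (249,147), i.e. world (0.478, 0.2655, top 0.156), which matches the expected height. I go above it.

Request:
drive_tool([
  [1.72, 0, 1.5],
  [1.72, 0, 3.2],
  [1.72, 0, 3.2],
  [1.72, 0, 3.2],
  [1.72, 0, 3.2],
], claw=[60, 60, 60, 60, 60], twist=[0.009, 0.009, 0.009, 0.009, 0.009])

```text
time_s: 3.55
ee_pos: [0.479, 0.262, 0.1926]
eef_rot: [[0.076, 0.997, 0.001], [0.997, -0.076, -0.002], [-0.002, 0.001, -1.0]]
force: [0.1, -0.8, 1.5]
opening: 0.0599
```

```bash
python3 go.py .478 .2656 .127 -4.2
```

```text
t 3.55 pos [0.479  0.262  0.1926] yawY -4.36 op 0.0599 F [ 0.11 -0.85  1.54] tilt [-0.002  0.001 -1.   ] q [ 25.  -3.  82.  -0. 101.  30.]
travel [0.147, -0.053, 2.623] twist -0.0028
```

Request:
drive_tool([
  [0.15, -0.05, 0.5],
  [0.15, -0.05, 1.5],
  [0.15, -0.05, 2.3],
  [0.15, -0.05, 2.62],
  [0.15, -0.05, 2.62],
], claw=[60, 60, 60, 60, 60], twist=[0, 0, 0, 0, 0])

```text
time_s: 3.97
ee_pos: [0.4778, 0.2648, 0.1261]
eef_rot: [[0.077, 0.997, -0.001], [0.997, -0.077, -0.003], [-0.003, -0.001, -1.0]]
force: [-0.1, -0.5, 0.1]
opening: 0.0602
```

```bash
python3 go.py .478 .2656 .127 -4.2;python3 - <<'E'
from h import *
im,d=grab_frame('wrist'); save('wr3',im)
E
```

```text
t 3.97 pos [0.4778 0.2648 0.1261] yawY -4.41 op 0.0602 F [-0.15 -0.45  0.13] tilt [-0.003 -0.001 -1.   ] q [26. -3. 88. -0. 94. 30.]
travel [0.032, 0.006, -0.037] twist -0.0037
```

View pics/wr3.png

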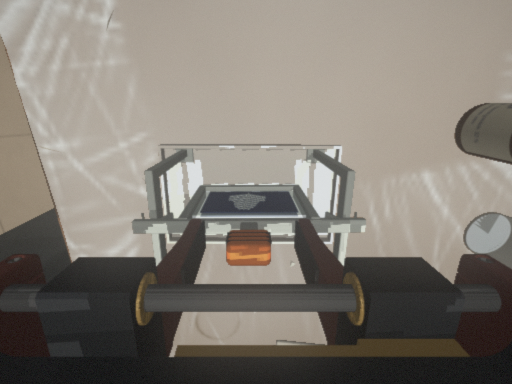

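The grip at (249,247) is centred between the fingers, so I close.

Request:
drive_tool([
  [0.03, 0, 0],
  [0.03, 0, 0],
  [0.03, 0, 0],
  [0.03, 0, 0],
  [0.03, 0, 0],
], claw=[24, 20, 20, 20, 20], twist=[0, 0, 0, 0, 0])

```text
time_s: 4.43
ee_pos: [0.4786, 0.2661, 0.1284]
eef_rot: [[0.077, 0.997, 0.002], [0.997, -0.077, -0.002], [-0.001, 0.002, -1.0]]
force: [-0.2, -0.1, -0.7]
opening: 0.0298
```

```bash
python3 go.py .478 .2656 .127 -4.2
```

```text
t 4.43 pos [0.4786 0.2661 0.1284] yawY -4.4 op 0.0298 F [-0.18 -0.06 -0.67] tilt [-0.001  0.002 -1.   ] q [26. -3. 88. -0. 95. 30.]
travel [-0.022, -0.023, 0.056] twist -0.0035
```

Request:
drive_tool([
  [0, 0, 0],
  [0, 0, 0],
  [0, 0, 0],
  [0, 0, 0],
  [0, 0, 0],
], claw=[10, 10, 10, 10, 10], twist=[0, 0, 0, 0, 0])

```text
time_s: 4.85
ee_pos: [0.4786, 0.2661, 0.1284]
eef_rot: [[0.077, 0.997, 0.002], [0.997, -0.077, -0.002], [-0.001, 0.002, -1.0]]
force: [0.2, 0.1, 0.6]
opening: 0.0254
```

```bash
python3 go.py .478 .2656 .277 -4.4
```

```text
t 4.85 pos [0.4786 0.2661 0.1284] yawY -4.4 op 0.0254 F [0.18 0.11 0.65] tilt [-0.001  0.002 -1.   ] q [26. -3. 88. -0. 95. 30.]
travel [-0.03, -0.009, -5.946] twist 0.0
```

Request:
drive_tool([
  [0, 0, -0.3],
  [0, 0, -0.8],
  [0, 0, -1.4],
  [0, 0, -2],
  [0, 0, -2.6],
], claw=[10, 10, 10, 10, 10], twist=[0, 0, 0, 0, 0])

```text
time_s: 5.27
ee_pos: [0.4786, 0.2662, 0.1953]
eef_rot: [[0.077, 0.997, 0.003], [0.997, -0.077, -0.001], [-0.001, 0.003, -1.0]]
force: [-0.6, -0.2, -1.3]
opening: 0.0261
```

```bash
python3 go.py .478 .2656 .3 -4.4;python3 - <<'E'
from h import *
im,d=grab_frame('side'); save('s4',im[100:360,180:440]);
E
```

```text
t 5.27 pos [0.4786 0.2662 0.1953] yawY -4.4 op 0.0261 F [-0.65 -0.17 -1.35] tilt [-0.001  0.003 -1.   ] q [ 26.  -3.  82.  -0. 101.  30.]
travel [-0.031, -0.008, -4.188] twist 0.0
```

View pics/s4.png

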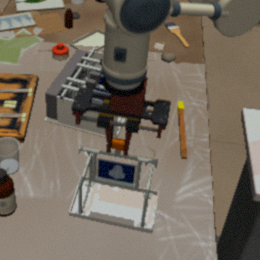

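Request:
drive_tool([
  [0, 0, -0.9],
  [0, 0, -1.9],
  [0, 0, -2.9],
  [0, 0, -3.8],
  [0, 0, -4.4],
], claw=[10, 10, 10, 10, 10], twist=[0, 0, 0, 0, 0])

```text
time_s: 5.73
ee_pos: [0.4788, 0.2666, 0.3126]
eef_rot: [[0.077, 0.997, 0.011], [0.997, -0.077, 0.003], [0.004, 0.011, -1.0]]
force: [-0.2, -0.7, -1.5]
opening: 0.0257
```

```bash
python3 go.py .558 -.075 .305 -11.9
```

```text
t 5.73 pos [0.4788 0.2666 0.3126] yawY -4.4 op 0.0257 F [-0.19 -0.71 -1.5 ] tilt [ 0.004  0.011 -1.   ] q [ 26.  -1.  68.  -0. 113.  30.]
travel [-13.384, 4.203, 0.3] twist 0.1309
```

Request:
drive_tool([
  [-0.5, 0.15, 0],
  [-1.4, 0.4, 0],
  [-2.5, 0.75, 0],
  [-3.6, 1.1, 0],
  [-4.7, 1.45, 0],
], claw=[10, 10, 10, 10, 10], twist=[0.01, 0.02, 0.03, 0.05, 0.06])

```text
time_s: 6.15
ee_pos: [0.5059, 0.1447, 0.3117]
eef_rot: [[0.138, 0.99, 0.01], [0.99, -0.138, 0.002], [0.004, 0.01, -1.0]]
force: [0.0, -0.4, -1.7]
opening: 0.0257
```

```bash
python3 go.py .558 -.075 .31 -11.9
```

```text
t 6.15 pos [0.5059 0.1447 0.3117] yawY -7.91 op 0.0257 F [ 0.02 -0.44 -1.7 ] tilt [ 0.004  0.01  -1.   ] q [ 12.  -5.  71.  -0. 113.  20.]
travel [-8.419, 3.271, 0.071] twist 0.0697
```

Request:
drive_tool([
  [-1.1, 0.45, 0],
  [-2.2, 0.9, 0],
  [-3.3, 1.3, 0],
  [-4.4, 1.75, 0],
  [-5.4, 2.1, 0],
], claw=[10, 10, 10, 10, 10], twist=[0.015, 0.03, 0.045, 0.06, 0.07])

```text
time_s: 6.57
ee_pos: [0.5392, 0.0011, 0.3108]
eef_rot: [[0.209, 0.978, 0.009], [0.978, -0.209, 0.002], [0.004, 0.009, -1.0]]
force: [0.7, 0.5, -1.2]
opening: 0.026
```

```bash
python3 go.py .558 -.075 .31 -11.9
```

```text
t 6.57 pos [0.5392 0.0011 0.3108] yawY -12.05 op 0.026 F [ 0.65  0.47 -1.24] tilt [ 0.004  0.009 -1.   ] q [ -4.  -3.  69.   0. 113.   9.]
travel [-2.819, 1.37, 0.033] twist -0.0026
```

Request:
drive_tool([
  [-1.1, 0.5, 0],
  [-2, 0.95, 0],
  [-2.6, 1.25, 0],
  [-2.82, 1.37, 0],
  [-2.82, 1.37, 0],
], claw=[10, 10, 10, 10, 10], twist=[0, 0, 0, 0, 0])

```text
time_s: 6.98
ee_pos: [0.5577, -0.0769, 0.3097]
eef_rot: [[0.212, 0.977, 0.008], [0.977, -0.212, 0.002], [0.003, 0.007, -1.0]]
force: [0.5, -0.1, -1.0]
opening: 0.0255
```

```bash
python3 go.py .558 -.075 .31 -11.9; python3 - <<'E'
from h import *
for n in ['wrist','scene','side']:
    c=get_calibration(n); im,d=grab_frame(n); save(n+'5',im); np.savez('pics/'+n+'5.npz',im=im,d=d,**{k:np.array(v) for k,v in c.items()})
    P=cloud(c,d); I=im.astype(int)
    m=(I[...,0]>150)&(I[...,0]-I[...,2]>90)&(d>0)&(np.linalg.norm(P[...,:2]-[.558,-.075],axis=-1)<.04)&(P[...,2]>.25)
    print(n,m.sum(),P[m].mean(0) if m.any() else 0)
    b=(np.linalg.norm(P[...,:2]-[.558,-.075],axis=-1)<.1)&(d>0)&(P[...,2]>.27)&(P[...,2]<.30)
    Q=P[b]; print(len(Q)); 
    if len(Q): print(np.percentile(Q,[2,50,98],axis=0).round(4).tolist(), cv2.fitLine(Q[:,:2].astype(np.float32),cv2.DIST_HUBER,0,.001,.001).ravel())
E
```

```text
t 6.98 pos [ 0.5577 -0.0769  0.3097] yawY -12.22 op 0.0255 F [ 0.47 -0.07 -0.99] tilt [ 0.003  0.007 -1.   ] q [-11.   1.  66.   0. 113.   1.]
travel [0.076, -0.006, -0.012] twist -0.0056
wrist 711 [ 0.5576244  -0.07677048  0.33689736]
3914
[[0.4808, -0.0952, 0.2713], [0.558, -0.0758, 0.2963], [0.6358, -0.0582, 0.2983]] [ 0.97829324 -0.20722546  0.55809915 -0.07621827]
scene 2 [ 0.56412949 -0.07708747  0.33619195]
251
[[0.4766, -0.0923, 0.2705], [0.5425, -0.0722, 0.293], [0.6355, -0.0562, 0.2983]] [ 0.9793759  -0.20204657  0.5406919  -0.07090703]
side 4 [ 0.55594938 -0.07363963  0.3384218 ]
445
[[0.4806, -0.0914, 0.2707], [0.5554, -0.0735, 0.2924], [0.635, -0.0557, 0.2997]] [ 0.97726476 -0.21202268  0.5552234  -0.07260269]
```

View pics/wrist5.png

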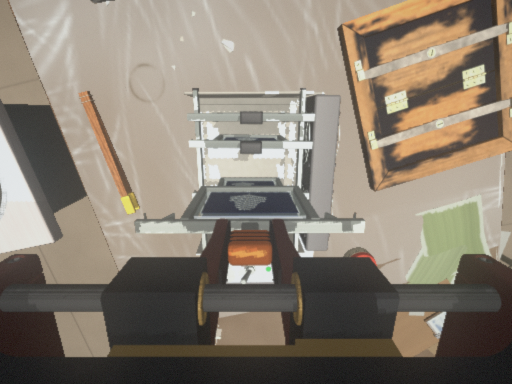

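View pics/side5.png

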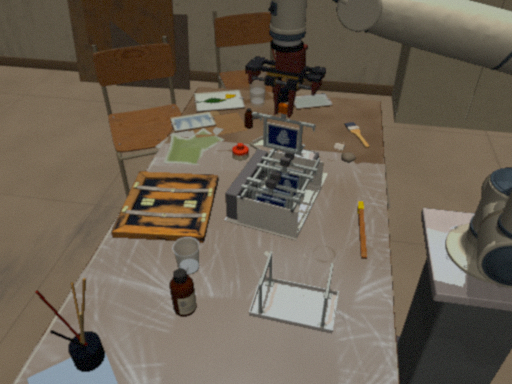

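View pics/scene5.png

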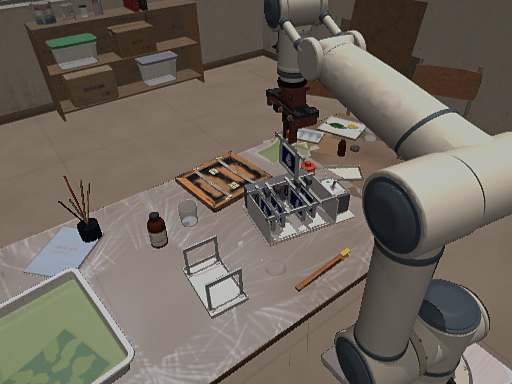

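```bash
python3 - <<'E'
from h import *
z=np.load('pics/wrist5.npz'); c={k:z[k] for k in ['fx','fy','cx','cy','T']}
P=cloud(c,z['d']); P[z['d']<=0]=9
th=np.radians(-11.9); C=np.array([.5543,-.0911]); ex=np.array([np.cos(th),np.sin(th)]); ey=np.array([-ex[1],ex[0]])
Q=P.reshape(-1,3); X=(Q[:,:2]-C)@ex; Y=(Q[:,:2]-C)@ey; Z=Q[:,2]
for s in(-1,1):
    m=(Z>.100)&(Z<.116)&(abs(X-s*.07)<.009)&(abs(Y)<.11); print('rail',s,m.sum(),np.polyfit(Y[m],X[m],1),np.median(X[m]),np.median(Z[m]))
for y0,hh in ((.05,'d3'),(.087,'d4')):
    m=(Z>.108)&(Z<.124)&(abs(X)>.02)&(abs(X)<.065)&(abs(Y-y0)<.015); print(hh,m.sum(),np.median(Y[m]),np.polyfit(X[m],Y[m],1))
b=(Z>.29)&(Z<.302)&(abs(Y-.015)<.02)&(abs(X)<.1)
x=X[b];print('bar x ends',x.min(),x.max(),np.percentile(x,[1,99]),'Y',np.polyfit(X[b],Y[b],1))
# hanger frame lower tilt: low part of plate
for lo,hi in((.2,.22),(.22,.24),(.24,.26),(.26,.28)):
    b=(Z>lo)&(Z<hi)&(abs(Y-.015)<.03)&(abs(X)<.06); print(lo,b.sum(),np.median(Y[b]) if b.any() else 0)
E
```

```text
rail -1 633 [-0.00171119 -0.06788883] -0.06732111817190146 0.10979510840789225
rail 1 611 [-0.00254584  0.07149211] 0.07138773472862017 0.10981919514046734
d3 554 0.051988157397257526 [-0.01647444  0.05199807]
d4 574 0.08652279268253353 [-0.01122821  0.08645579]
bar x ends -0.08177796069495799 0.08377783681606575 [-0.08018047  0.08225061] Y [-0.00079329  0.01511878]
0.2 671 0.017934979093283707
0.22 701 0.01603160945046877
0.24 898 0.01595647509231836
0.26 1440 0.015520872765057295
```

Rail centre and held crossbar agree within 1 mm, and the gap is centred in y. I lower it.

Request:
drive_tool([
  [0, 0, 0.4],
  [0, 0, 1.2],
  [0, 0, 2.1],
  [0, 0, 3],
  [0, 0, 3.8],
], claw=[10, 10, 10, 10, 10], twist=[0, 0, 0, 0, 0])

```text
time_s: 7.55
ee_pos: [0.5581, -0.0727, 0.2136]
eef_rot: [[0.206, 0.978, 0.008], [0.978, -0.206, 0.002], [0.004, 0.008, -1.0]]
force: [-0.1, -0.4, -1.4]
opening: 0.0261
```

```bash
python3 go.py .5585 -.076 .152 -12.1; python3 - <<'E'
from h import *
im,d=grab_frame('side'); save('s6',cv2.resize(im[60:260,180:380],None,fx=3,fy=3))
E
```

```text
t 7.55 pos [ 0.5581 -0.0727  0.2136] yawY -11.91 op 0.0261 F [-0.14 -0.42 -1.37] tilt [ 0.004  0.008 -1.   ] q [-11.  -1.  78.   0. 103.   1.]
travel [-0.134, 0.024, 2.465] twist 0.0034
```

View pics/s6.png

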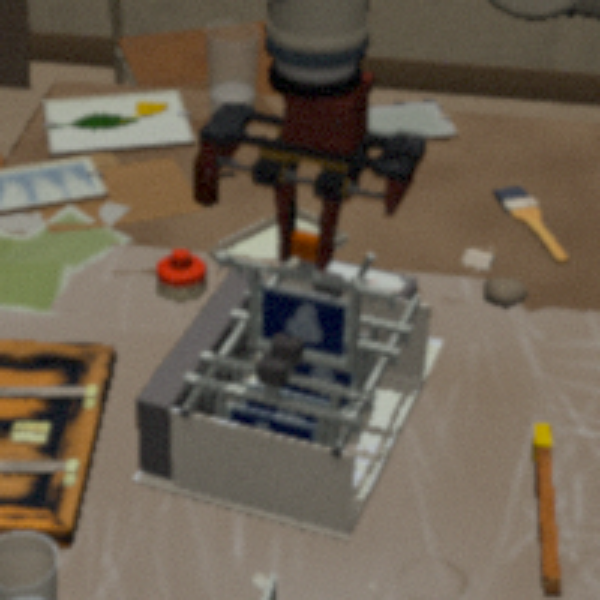

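Request:
drive_tool([
  [-0.1, 0.02, 0.6],
  [-0.1, 0.02, 1.2],
  [-0.1, 0.02, 1.8],
  [-0.1, 0.02, 2.2],
  [-0.1, 0.02, 2.3],
], claw=[10, 10, 10, 10, 10], twist=[0, 0, 0, 0, 0])

```text
time_s: 8.02
ee_pos: [0.556, -0.074, 0.1492]
eef_rot: [[0.205, 0.979, -0.001], [0.979, -0.205, 0.004], [0.004, -0.002, -1.0]]
force: [-0.8, -0.3, -1.8]
opening: 0.0258
```

```bash
python3 go.py .5585 -.076 .131 -12.1; python3 - <<'E'
from h import *
c=get_calibration('wrist'); im,d=grab_frame('wrist'); save('w7',im); np.savez('pics/wrist7.npz',im=im,d=d,**{k:np.array(v) for k,v in c.items()})
P=cloud(c,d); P[d<=0]=9
th=np.radians(-11.9); C=np.array([.5543,-.0911]); ex=np.array([np.cos(th),np.sin(th)]); ey=np.array([-ex[1],ex[0]])
Q=P.reshape(-1,3); X=(Q[:,:2]-C)@ex; Y=(Q[:,:2]-C)@ey; Z=Q[:,2]
for s in(-1,1):
    m=(Z>.100)&(Z<.116)&(abs(X-s*.07)<.009)&(abs(Y-.06)<.05)&(Y>.025); print('rail',s,m.sum(),np.median(X[m]),np.median(Z[m]))
b=(Z>.128)&(Z<.145)&(abs(Y-.015)<.01)&(abs(X)<.1)
print('bar',b.sum(),np.percentile(X[b],[1,99]),np.median(Y[b]),np.percentile(Z[b],90))
im,d=grab_frame('side'); save('s7',cv2.resize(im[60:260,180:380],None,fx=3,fy=3))
E
```

```text
t 8.02 pos [ 0.556  -0.074   0.1492] yawY -11.85 op 0.0258 F [-0.79 -0.29 -1.76] tilt [ 0.004 -0.002 -1.   ] q [-11.  -1.  84.   0.  97.   1.]
travel [-0.062, 0.114, 0.729] twist 0.0044
rail -1 1402 -0.06676872899366468 0.10995795824260803
rail 1 1423 0.07038186710735116 0.10987293317121102
bar 2864 [-0.08273617  0.07963371] 0.018223500811597362 0.13735885398805933
```

View pics/w7.png

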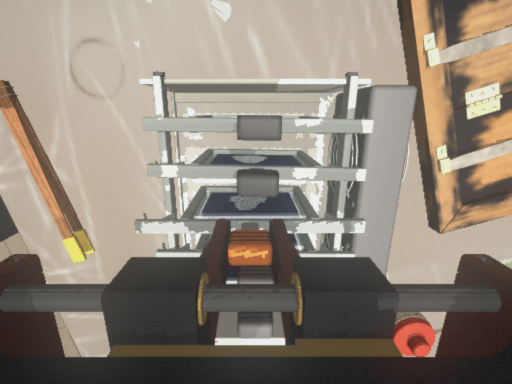

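View pics/s7.png

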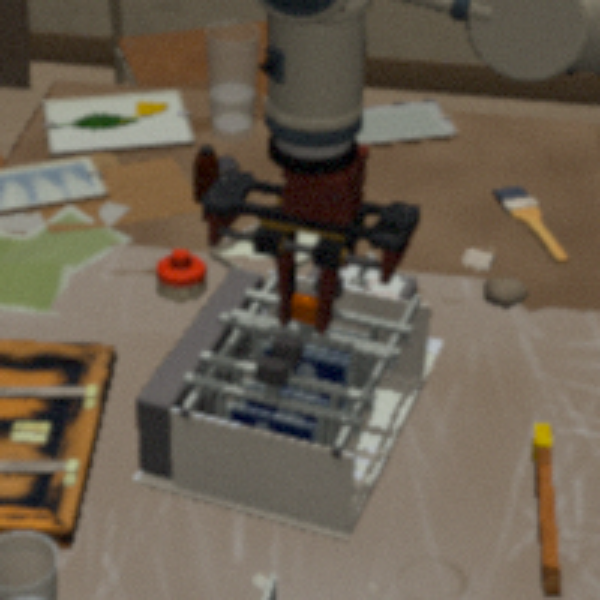

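The held bar is 3 mm too far to -x relative to the rails, so I correct that before seating. The hook lips are still about 10 mm above the rails.

Request:
drive_tool([
  [-0.09, 0.13, 0],
  [-0.09, 0.13, 0],
  [-0.09, 0.13, 0.1],
  [-0.09, 0.13, 0.2],
  [-0.09, 0.13, 0.25],
], claw=[10, 10, 10, 10, 10], twist=[0, 0, 0, 0, 0])

```text
time_s: 8.53
ee_pos: [0.5595, -0.0773, 0.1448]
eef_rot: [[0.206, 0.979, 0.001], [0.979, -0.206, 0.004], [0.004, 0.0, -1.0]]
force: [-0.2, -0.1, -2.2]
opening: 0.0261
```

```bash
cat > chk.py <<'E'
import sys
from h import *
zb=float(sys.argv[1])
c=get_calibration('wrist'); im,d=grab_frame('wrist'); save(sys.argv[2],im)
P=cloud(c,d); P[d<=0]=9
th=np.radians(-11.9); C=np.array([.5543,-.0911]); ex=np.array([np.cos(th),np.sin(th)]); ey=np.array([-ex[1],ex[0]])
Q=P.reshape(-1,3); X=(Q[:,:2]-C)@ex; Y=(Q[:,:2]-C)@ey; Z=Q[:,2]
r=[]
for s in(-1,1):
    m=(Z>.100)&(Z<.116)&(abs(X-s*.07)<.009)&(abs(Y-.06)<.05)&(Y>.03); r.append(np.median(X[m])); print('rail',s,m.sum(),r[-1])
b=(abs(Z-zb)<.008)&(abs(Y-.016)<.01)&(abs(X)<.1)
print('bar',b.sum(),np.percentile(X[b],[1,99]),'mid-railmid',np.percentile(X[b],[1,99]).mean()-np.mean(r),np.median(Y[b]),np.percentile(Z[b],90),'slope Y(X),Z(X)',np.polyfit(X[b],Y[b],1)[0],np.polyfit(X[b],Z[b],1)[0])
for y0,hh in ((.052,'d3'),(.0867,'d4')):
    m=(Z>.108)&(Z<.124)&(abs(X)>.02)&(abs(X)<.065)&(abs(Y-y0)<.015); print(hh,m.sum(),np.median(Y[m]))
E
python3 go.py .5585 -.076 .128 -12.1; python3 chk.py .13 w8
```

```text
t 8.53 pos [ 0.5595 -0.0773  0.1448] yawY -11.87 op 0.0261 F [-0.15 -0.15 -2.16] tilt [ 0.004  0.    -1.   ] q [-11.  -0.  84.   0.  96.   0.]
travel [0.039, -0.049, 0.671] twist 0.0039
rail -1 1478 -0.06688052954406537
rail 1 1386 0.07048592971750434
bar 2875 [-0.07843651  0.08374607] mid-railmid 0.0008520814717241157 0.01577891835993374 0.1328592600186044 slope Y(X),Z(X) 0.004619929005030599 -0.0015346291070164274
d3 1803 0.052089244131876725
d4 1984 0.08679820829018403
```

Request:
drive_tool([
  [0, -0.02, 0.15],
  [0, -0.02, 0.3],
  [0, -0.02, 0.45],
  [0, -0.02, 0.6],
  [0, -0.02, 0.66],
], claw=[10, 10, 10, 10, 10], twist=[0, 0, 0, 0, 0])

```text
time_s: 9.0
ee_pos: [0.5586, -0.077, 0.1283]
eef_rot: [[0.206, 0.979, 0.0], [0.979, -0.206, 0.004], [0.004, -0.0, -1.0]]
force: [-3.6, 1.2, 7.3]
opening: 0.0255
```

```bash
python3 go.py .5585 -.076 .128 -12.1; python3 chk.py .117 w9
```

```text
t 9.0 pos [ 0.5586 -0.077   0.1283] yawY -11.87 op 0.0255 F [-3.63  1.17  7.33] tilt [ 0.004 -0.    -1.   ] q [-11.  -0.  86.   0.  95.   0.]
travel [0.037, -0.013, 0.011] twist 0.004
rail -1 1721 -0.06672458450308931
rail 1 1698 0.0703043713280844
bar 2956 [-0.07931951  0.08292721] mid-railmid 1.395516251707224e-05 0.015970269172745626 0.11645584866302085 slope Y(X),Z(X) 0.004562498764021804 -0.0001662829560616168
d3 2139 0.05219975680765667
d4 2342 0.08678287938516861
```

View pics/w9.png

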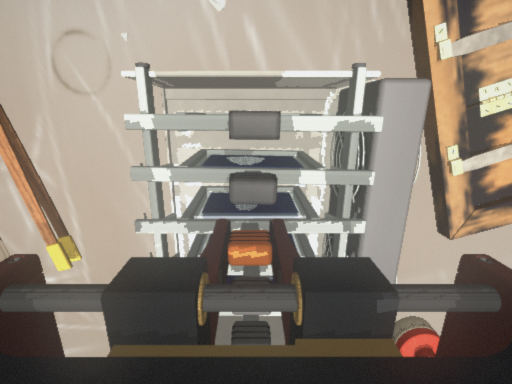

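The hanger is seated: the bar top is at 0.1165, there is 7 N of upward contact, and it is centred within 0.1 mm. I ease off slightly and open.

Request:
drive_tool([
  [0, 0.03, -0.03],
  [0, 0.03, -0.03],
  [0, 0.03, -0.03],
  [0, 0.03, -0.03],
  [0, 0.03, -0.03],
], claw=[10, 26, 32, 40, 46], twist=[0, 0, 0, 0, 0])

```text
time_s: 9.47
ee_pos: [0.5596, -0.0772, 0.1292]
eef_rot: [[0.206, 0.979, 0.001], [0.979, -0.206, 0.004], [0.004, 0.0, -1.0]]
force: [0.2, -0.6, 1.1]
opening: 0.0415
```

```bash
python3 go.py .5585 -.076 .2 -12.1; python3 chk.py .117 w10
```

```text
t 9.47 pos [ 0.5596 -0.0772  0.1292] yawY -11.87 op 0.0415 F [ 0.21 -0.6   1.13] tilt [ 0.004  0.    -1.   ] q [-11.  -0.  85.   0.  95.   0.]
travel [0.049, -0.051, -2.831] twist 0.004
rail -1 1697 -0.06660864342486586
rail 1 1670 0.0703196285600877
bar 2987 [-0.0782847  0.0836057] mid-railmid 0.000805009609767135 0.016171676162902427 0.11651924912223138 slope Y(X),Z(X) 0.00117037606784922 0.0016754740550325726
d3 2113 0.052379706338052175
d4 2303 0.08675053502355408
```

View pics/w10.png

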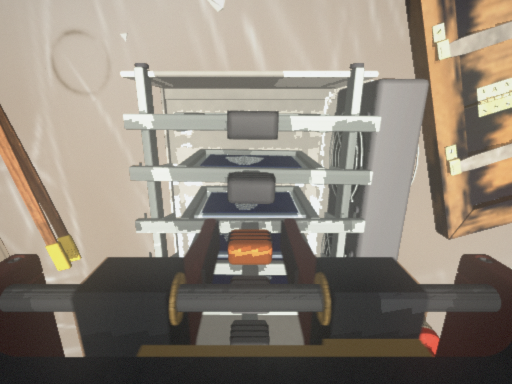

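The hanger is free with the fingers open at about 42 mm and the crossbar on the rails. I rise straight up.

Request:
drive_tool([
  [0, 0, 0],
  [0, 0, -0.5],
  [0, 0, -1.5],
  [0, 0, -2.5],
  [0, 0, -3.6],
], claw=[50, 50, 50, 50, 50], twist=[0, 0, 0, 0, 0])

```text
time_s: 9.93
ee_pos: [0.5591, -0.0775, 0.2206]
eef_rot: [[0.206, 0.979, 0.0], [0.979, -0.206, 0.004], [0.004, -0.001, -1.0]]
force: [0.3, -0.5, 0.2]
opening: 0.0499
```

```bash
python3 - <<'E'
th=-11.9
import numpy as np
t=np.radians(th);C=np.array([.5543,-.0911]);ex=np.array([np.cos(t),np.sin(t)]);ey=np.array([-ex[1],ex[0]])
for x in(-.03,0,.03): print(C+ex*(x+.0015)+ey*-.156)
E
python3 go.py .4934 -.2372 .21 -12; python3 - <<'E'
from h import *
for n in ('scene','side'):
  im,d=grab_frame(n); save(n+'11',cv2.resize(im[130:290,200:360],None,fx=3.7,fy=3.7,interpolation=cv2.INTER_CUBIC))
E
```

```text
[ 0.49424464 -0.23787058]
[ 0.52359991 -0.24405671]
[ 0.55295518 -0.25024283]
t 9.93 pos [ 0.5591 -0.0775  0.2206] yawY -11.87 op 0.0499 F [ 0.33 -0.49  0.16] tilt [ 0.004 -0.001 -1.   ] q [-11.  -0.  76.   0. 104.   0.]
travel [-6.795, -1.257, 0.397] twist 0.0023
```

View pics/scene11.png

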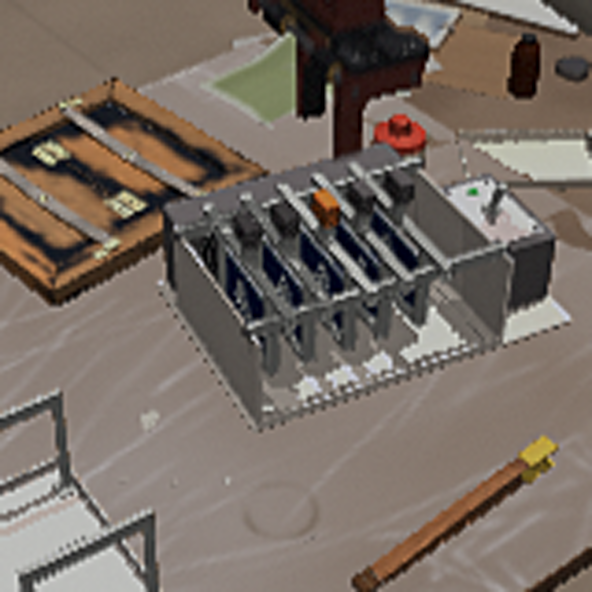

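Request:
drive_tool([
  [-1.6, -0.4, 0],
  [-3.2, -0.9, 0],
  [-4.8, -1.4, 0],
  [-6.4, -1.9, 0],
  [-6.9, -2.02, 0],
], claw=[30, 10, 0, 0, 0], twist=[0, 0, 0, 0, 0])

```text
time_s: 10.45
ee_pos: [0.4736, -0.2401, 0.2253]
eef_rot: [[0.209, 0.978, 0.01], [0.978, -0.209, 0.0], [0.002, 0.01, -1.0]]
force: [0.2, 0.3, 0.0]
opening: 0.0202
```

```bash
python3 go.py .4747 -.2338 .108 -12;  python3 - <<'E'
from h import *
im,d=grab_frame('wrist'); save('w12',im)
E
```

```text
t 10.45 pos [ 0.4736 -0.2401  0.2253] yawY -12.09 op 0.0202 F [0.24 0.33 0.02] tilt [ 0.002  0.01  -1.   ] q [-31.  -6.  81.   0. 104. -19.]
travel [0.246, -0.056, 4.692] twist -0.0015
```

View pics/w12.png

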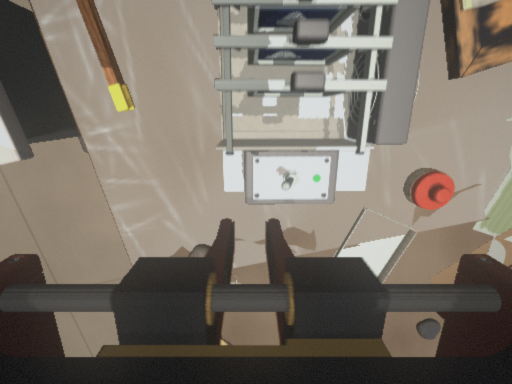

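```bash
python3 - <<'E'
from h import *
c=get_calibration('wrist'); im,d=grab_frame('wrist'); save('w13z',cv2.resize(im[140:215,230:350],None,fx=6,fy=6,interpolation=cv2.INTER_CUBIC))
P=cloud(c,d); P[d<=0]=9
th=np.radians(-11.9); C=np.array([.5543,-.0911]); ex=np.array([np.cos(th),np.sin(th)]); ey=np.array([-ex[1],ex[0]])
X=(P[...,:2]-C)@ex-.0015; Y=(P[...,:2]-C)@ey; Z=P[...,2]
m=(abs(X)<.04)&(abs(Y+.156)<.03)&(Z>.1)&(Z<.14)
for lo,hi in((.1,.108),(.108,.115),(.115,.12),(.12,.13)):
    k=m&(Z>lo)&(Z<hi); print(lo,k.sum(),[(round(float(a.mean()),4),round(float(a.min()),4),round(float(a.max()),4)) for a in (X[k],Y[k])] if k.any() else 0)
I=im.astype(int); g=(I[...,1]-I[...,0]>60)&(abs(X)<.06)&(abs(Y+.156)<.04); print('dot',g.sum(),X[g].mean(),Y[g].mean(),Z[g].mean())
E
python3 go.py .4747 -.2338 .108 -12
```

```text
0.1 11 [(-0.0028, -0.0081, -0.0004), (-0.1551, -0.1582, -0.1537)]
0.108 12 [(-0.0052, -0.0101, -0.0028), (-0.1547, -0.1578, -0.1531)]
0.115 23 [(-0.0096, -0.0148, -0.0051), (-0.1552, -0.1616, -0.1527)]
0.12 48 [(-0.0102, -0.014, -0.0068), (-0.1574, -0.1615, -0.1536)]
dot 39 0.031153694819473436 -0.1570307216775583 0.08638090374174258
t 10.55 pos [ 0.4749 -0.2386  0.2252] yawY -12.12 op 0.0122 F [ 0.47 -0.05  0.91] tilt [ 0.004  0.01  -1.   ] q [-31.  -6.  81.   0. 104. -18.]
travel [0.168, -0.094, 4.688] twist -0.0021
```

View pics/w13z.png

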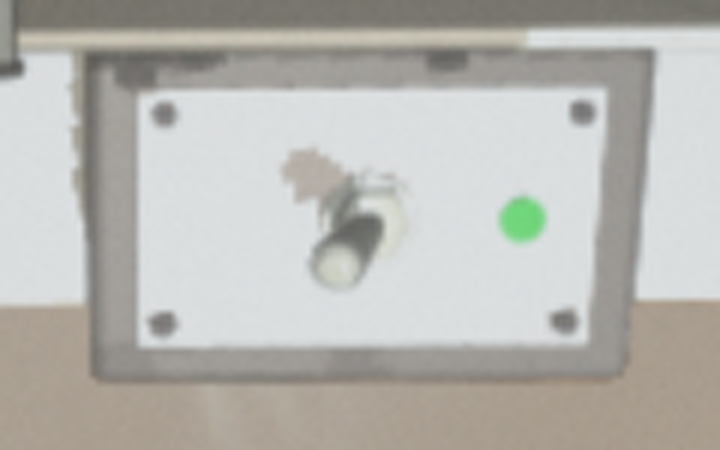

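Bat and dot sit where the model says: tip x about -10 mm, dot x +31, both at y -156. I descend on the -x side.

Request:
drive_tool([
  [0.17, -0.1, 1],
  [0.17, -0.1, 2.2],
  [0.17, -0.1, 3.4],
  [0.17, -0.1, 4.3],
  [0.17, -0.1, 4.65],
], claw=[0, 0, 0, 0, 0], twist=[0, 0, 0, 0, 0])

```text
time_s: 10.97
ee_pos: [0.4735, -0.2316, 0.1047]
eef_rot: [[0.209, 0.978, 0.005], [0.978, -0.209, 0.005], [0.006, 0.004, -1.0]]
force: [-0.8, 0.5, -0.1]
opening: 0.0006
```

```bash
python3 go.py .5105 -.2414 .109 -12;  python3 - <<'E'
from h import *
im,d=grab_frame('wrist'); save('w14',im)
im,d=grab_frame('scene'); save('s14',cv2.resize(im[130:250,250:410],None,fx=4,fy=4,interpolation=cv2.INTER_CUBIC))
E
```

```text
t 10.97 pos [ 0.4735 -0.2316  0.1047] yawY -12.05 op 0.0006 F [-0.8   0.47 -0.14] tilt [ 0.006  0.004 -1.   ] q [-30.  -6.  93.   0.  92. -18.]
travel [-0.075, 1.53, -0.167] twist -0.0008
```

View pics/w14.png

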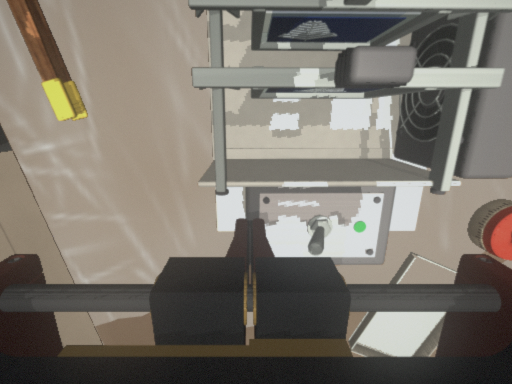

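View pics/s14.png

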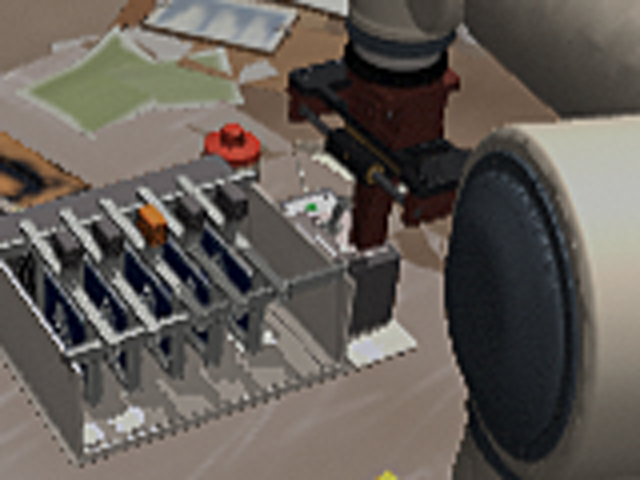

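Request:
drive_tool([
  [-0.06, 0.4, -0.1],
  [-0.06, 0.8, -0.12],
  [-0.06, 1.1, -0.12],
  [-0.06, 1.3, -0.12],
  [-0.06, 1.45, -0.12],
], claw=[0, 0, 0, 0, 0], twist=[0, 0, 0, 0, 0])

```text
time_s: 11.48
ee_pos: [0.5102, -0.2414, 0.1116]
eef_rot: [[0.208, 0.978, 0.009], [0.978, -0.208, 0.003], [0.005, 0.008, -1.0]]
force: [0.3, -0.3, 0.7]
opening: 0.0008
```

```bash
python3 go.py .5105 -.2414 .109 -12;  python3 - <<'E'
from h import *
im,d=grab_frame('wrist'); save('w15',im)
E
```

```text
t 11.48 pos [ 0.5102 -0.2414  0.1116] yawY -12.03 op 0.0008 F [ 0.26 -0.3   0.7 ] tilt [ 0.005  0.008 -1.   ] q [-29.  -0.  87.   0.  93. -17.]
travel [0.002, 0.009, 0.103] twist -0.0005
```

View pics/w15.png

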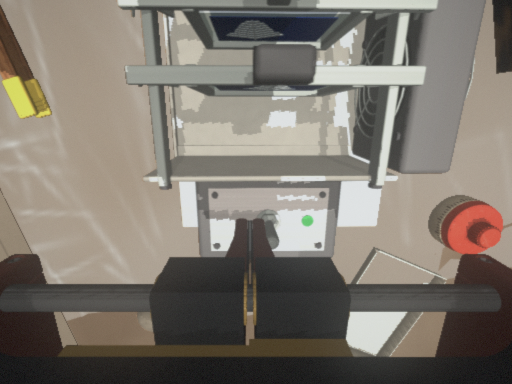

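The bat tip at (273,240) over its foot at (268,215) is only about upright, so I push a bit further.

Request:
drive_tool([
  [0, 0.1, 0.05],
  [0, 0.2, 0.05],
  [0, 0.3, 0.05],
  [0, 0.35, 0.05],
  [0, 0.35, 0.05],
], claw=[0, 0, 0, 0, 0], twist=[0, 0, 0, 0, 0])

```text
time_s: 11.95
ee_pos: [0.5189, -0.2433, 0.1098]
eef_rot: [[0.208, 0.978, 0.008], [0.978, -0.208, 0.003], [0.005, 0.007, -1.0]]
force: [-0.2, -0.2, 0.6]
opening: 0.0005
```

```bash
python3 go.py .5105 -.2414 .109 -12;  python3 - <<'E'
from h import *
im,d=grab_frame('wrist'); save('w16',im)
E
```

```text
t 11.95 pos [ 0.5189 -0.2433  0.1098] yawY -12.03 op 0.0005 F [-0.22 -0.24  0.58] tilt [ 0.005  0.007 -1.   ] q [-29.   1.  86.   0.  92. -17.]
travel [0.003, -0.346, 0.029] twist -0.0006
```

View pics/w16.png

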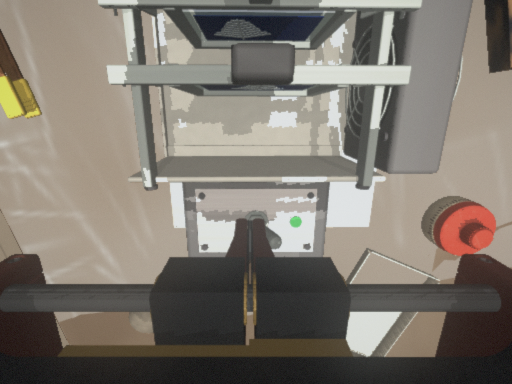

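The bat now leans right, tip (275,239) over foot (258,216). I back away and check.

Request:
drive_tool([
  [0, -0.5, 0],
  [0, -1, -0.5],
  [0, -1.2, -2],
  [0, -1.2, -3.5],
  [0, -1.2, -4.8],
], claw=[0, 0, 0, 0, 0], twist=[0, 0, 0, 0, 0])

```text
time_s: 12.42
ee_pos: [0.488, -0.2373, 0.2318]
eef_rot: [[0.209, 0.978, 0.009], [0.978, -0.209, 0.003], [0.005, 0.008, -1.0]]
force: [0.7, -1.0, -0.8]
opening: 0.0006
```

```bash
python3 - <<'E'
from h import *
c=get_calibration('wrist'); im,d=grab_frame('wrist'); save('w17',im)
P=cloud(c,d); P[d<=0]=9
th=np.radians(-11.9); C=np.array([.5543,-.0911]); ex=np.array([np.cos(th),np.sin(th)]); ey=np.array([-ex[1],ex[0]])
X=(P[...,:2]-C)@ex-.0015; Y=(P[...,:2]-C)@ey; Z=P[...,2]
m=(abs(X)<.04)&(abs(Y+.156)<.03)&(Z>.1)&(Z<.14)
for lo,hi in((.1,.108),(.108,.115),(.115,.12),(.12,.13)):
    k=m&(Z>lo)&(Z<hi); print(lo,k.sum(),X[k].mean(),Y[k].mean())
th=np.radians(-11.9)
for n in ('scene','side'):
    im,d=grab_frame(n); save(n+'17',cv2.resize(im[130:290,200:360],None,fx=3.7,fy=3.7,interpolation=cv2.INTER_CUBIC))
    P=cloud(get_calibration(n),d); P[d<=0]=9; z0=np.load(f'pics/{n}0.npz'); P0=cloud(get_calibration(n),z0['d']);P0[z0['d']<=0]=9
    for nm,y in (('d1',-.058),('d2',-.0215),('wet',.0155),('d3',.052),('d4',.087)):
        r=[]
        for A in (P0,P):
            x=(A[...,:2]-C)@ex; yy=(A[...,:2]-C)@ey
            k=(abs(x)<.03)&(abs(yy-y)<.013)&(A[...,2]>.151)&(A[...,2]<.165); r.append((int(k.sum()),np.round([x[k].mean(),yy[k].mean(),A[...,2][k].mean()],4).tolist() if k.any() else 0))
        print(n,nm,r)
E
python3 go.py .5 -.24 .22 -12
```

```text
0.1 20 0.003540406584785726 -0.15630827721258522
0.108 23 0.005679712867762403 -0.15615995438302985
0.115 25 0.008911964212522418 -0.15584792274288997
0.12 46 0.011276575499605786 -0.1572146670337401
scene d1 [(22, [-0.0003, -0.0568, 0.1544]), (21, [0.0003, -0.0573, 0.1537])]
scene d2 [(25, [-0.0002, -0.0192, 0.1547]), (24, [0.0, -0.0195, 0.1547])]
scene wet [(0, 0), (25, [-0.0014, 0.0149, 0.154])]
scene d3 [(25, [-0.0004, 0.0524, 0.1542]), (26, [-0.0004, 0.0528, 0.1544])]
scene d4 [(27, [0.0009, 0.0875, 0.1543]), (27, [0.0011, 0.0871, 0.1542])]
side d1 [(34, [0.0028, -0.0555, 0.1554]), (37, [0.0027, -0.0547, 0.1552])]
side d2 [(42, [0.0024, -0.0179, 0.1551]), (39, [0.0034, -0.0179, 0.1556])]
side wet [(0, 0), (45, [0.003, 0.0169, 0.1549])]
side d3 [(46, [0.0039, 0.0546, 0.1554]), (45, [0.0028, 0.0542, 0.1553])]
side d4 [(44, [0.0042, 0.089, 0.1554]), (46, [0.0045, 0.0892, 0.1553])]
t 12.57 pos [ 0.4896 -0.238   0.2336] yawY -12.04 op 0.0007 F [-0.61 -0.72 -0.38] tilt [ 0.003  0.015 -1.   ] q [-30.  -4.  79.   0. 105. -18.]
travel [0.009, 0.417, 0.552] twist -0.0007
```

View pics/w17.png

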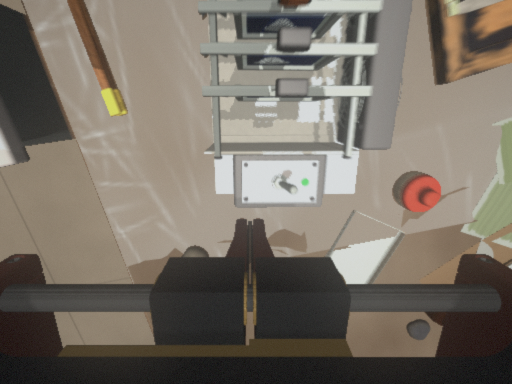

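View pics/scene17.png

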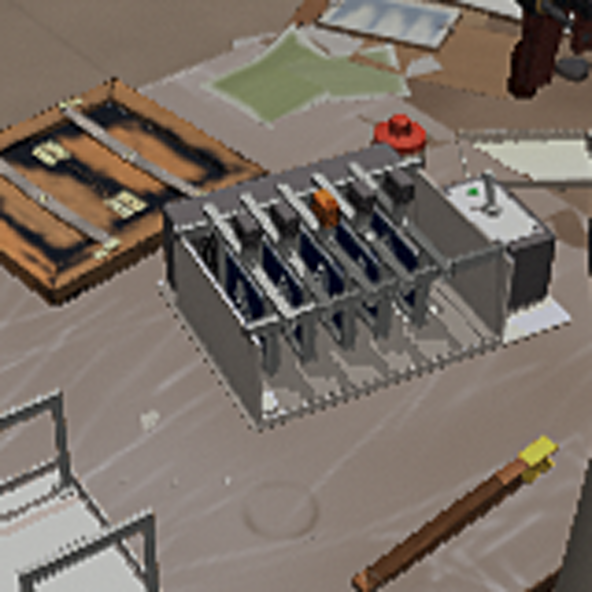

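View pics/side17.png

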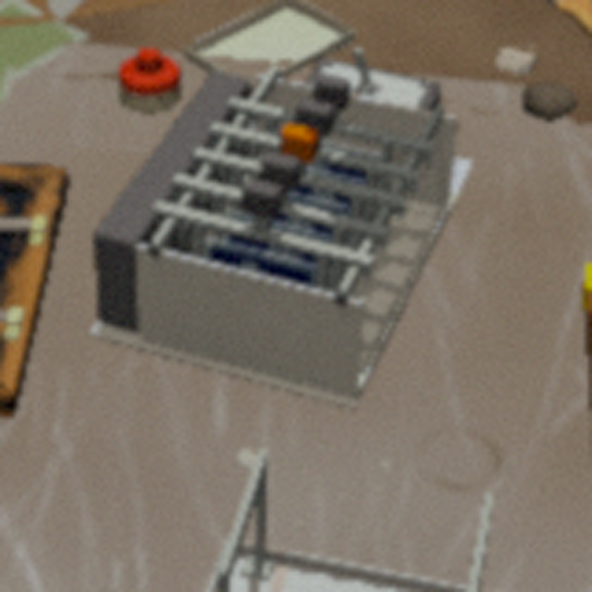

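The bat tip is at +11 mm (on), the grey hangers haven't moved (≤1 mm), and the wet grip is level with them and 34–37 mm from each neighbour. I hand in.

```bash
python3 -c "
from h import *
print(job.hand_in())"
```

```text
the job is handed in; nothing more can be done
None
```

The orange-gripped plate now hangs in the wide gap on both dryer rails, let go, and the fan switch is over on the green-dot side. I handed the job in at about 12.6 s of the 61 s allowed; the hand-in reports no verdict.

- **Orange hanger:** its crossbar sits within 1 mm of the middle of the rails. Its grip is level with the grey ones, about 34 to 37 mm from `dry_2` and `dry_3`.
- **Switch:** the tip of the bat measured about 11 mm to the +x side, which is the full "on" lean. The first push only brought it about upright, so I pushed about 9 mm further and it went over.
- **Grey hangers:** before and after pictures show at most about 1 mm of change, which is within the measuring noise.
- **Cup, bottle and timer:** I never moved near them, but I did not measure them again at the end. The timer looks unmoved in the last pictures.
- **Arm:** it ended clear of everything, about 23 cm above the table.

**Disagreements:** the scene and side cameras differ from each other by about 3.5 mm in x, within their calibration error. For the fit I relied on the wrist camera, comparing the held crossbar with the rails, and this called for a 3 mm correction just before seating.

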